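Set the coaxial frequency knobs and switch the output on

TASK

Set up the signal console for the next measurement: first turn the large grey outer knob until its white pointer stands at the green tab on the panel, then turn the small blue inner knob until its white pointer stands at the orange dot on top of the grey knob. With both set, push the red toggle over to its up-slope (on) side, and leave the tools and things around the console where they are.

Things in the scene. Friction and masses are not known exactly. Their poses are not given: they have to be found in the camera images.
- console: Black wedge-shaped desk console, fixed, 220 (x) x 320 (y) mm, 35 mm high in front, 124 mm at the back. Origin: centre of its underside; x from low front to high back, y left, z up. Its panel rises at 25 degrees from x = -110, z = 35 mm to x = 80, z = 124 mm: outward normal (-0.423, 0, 0.906), up-slope direction (0.906, 0, 0.423) here. All controls stand along that normal
- coarse_grip (a point): On the common axis of the two knobs, at mid-height of the grey outer knob: 11 mm out from the panel along its normal. The grey knob is a cylinder 56 mm in diameter from 2 to 20 mm above the panel. A flat pointer tongue (3 mm high) and the green tab lie at its foot, 28 to 51 mm from the axis. No raised thing is nearer than 60 mm from the axis, apart from those
- fine_grip (a point): On the same axis, at mid-height of the blue inner knob: 33 mm out from the panel. The blue knob is a cylinder 24 mm in diameter from 21 to 43 mm above the panel, standing on top of the grey knob
- coarse (a joint): Angle of the grey outer knob (rad), -2.6 to 2.6 between stops; grows as it turns clockwise seen from outside the panel; 0 with its pointer up-slope. Stiff: about 0.1 N m of friction, stays where it is left. It carries the blue knob and the orange dot round with it
- coarse_mark (a joint): Angle of the green tab about the same axis, in the same sense and from the same zero as joint coarse: the knob is set when both are equal. The tab cannot be moved by touch
- coarse_pointer (a point): Outer end of the white pointer tongue at the foot of the grey knob, 39 mm from the axis
- coarse_mark_tip (a point): Inner end of the green tab (12 x 7 mm) lying on the panel, 39 mm from the axis
- fine (a joint): Angle of the blue inner knob relative to the grey knob (rad), -2.6 to 2.6 between stops; grows clockwise seen from outside; 0 with both pointers in one direction. Light: about 0.025 N m of friction
- fine_mark (a joint): Angle of the orange dot relative to the grey knob, in the same sense and from the same zero as joint fine: the fine knob is set when both are equal. The dot cannot be moved by touch
- fine_pointer (a point): Outer end of the white pointer line of the blue knob, 23.5 mm from the axis, level with the top face of the grey knob
- fine_mark_dot (a point): The orange dot (8 mm) on the top face of the grey knob, 23.5 mm from the axis
- output (a joint): Angle of the red output toggle (rad): 0 = off, leaning 20 degrees down-slope from the panel's normal; 0.7 = on, leaning 20 degrees up-slope. Over-centre spring: it takes about 1.5 N at the paddle, snaps through past 0.35 and stays. Smooth plastic, friction about 0.25
- output_tip (a point): Upper end of the toggle's paddle, 36 mm from its pivot. The paddle is 16 mm across the slope, 9 mm thick and takes up the outer 20 mm of the lever; it moves with the lever
- switch_foot (a point): Point of the panel under the toggle. The pivot lies 4 mm above it along the panel's normal, in a steel collar 26 mm across and 5 mm high
- multimeter: Yellow hand-held meter lying loose on the bench, 150 x 75 x 42 mm, long along its x; origin at the centre of its underside. Leave alone
- tin: Closed can, 60 mm in diameter, 85 mm high, standing loose; origin at the centre of its underside. Leave alone
- screwdriver: Loose screwdriver lying on the bench along its x, 200 mm long, 26 mm thick; origin below its middle. Leave alone

How it is judged:
By the outcome, as a careful person would: the job done as asked, in the order asked, and still so for the second after the job is handed in, with the robot touching nothing.
It also fails if it takes over 72 s, if anything falls off the work surface, if the arm or the gripper's body presses on something with over 40 N, if the wrist force passes 120 N, or if a joint passes its speed limit or range.

ROBOT

A 7-joint arm with a two-finger parallel gripper is mounted at the origin on the work surface. World frame = base frame: x ahead of the robot, y to its left, z up, the work surface at z = 0. Lengths are in m, angles in rad, forces in N, time in s.
With the tool pointing down it reaches from about 0.4 to 0.85 m from the base axis. Payload 4.5 kg.
Tool frame: the origin (TCP) lies at the centre of the arm's flange, where the gripper is bolted on; the fingertips stand r.tcp_to_tips ahead of it and the grasp point (between the pads) lies 147 mm ahead of it (r.tcp_to_tips is the distance from the TCP to the fingertips, in m); x points along the fingers, y is the direction in which the jaws open and shut, and the axes are right-handed (so a half turn about x gives the same grasp; the last joint's range is limited). The gripper opens to 88 mm and grips with 3 to 60 N. Pads are 18 mm wide; open, the fingers measure 123 mm over their backs; the gripper's body (75 mm by 187 mm) begins 45 mm behind the grasp point.
Start: joints at [1.164, 0.689, -0.195, 1.565, 0.157, 0.902, -0.215], TCP at [0.267, -0.565, 0.405] pointing down, gripper open.
Joint ranges: [-3.01, 3.01], [-0.46, 2.08], [-1.47, 1.51], [0.13, 2.56], [-1, 4.14], [0.04, 2.09], [-2.66, 2.66]. Speed limits (rad/s): [2.57, 2.57, 3.14, 3.14, 3.14, 3.14, 3.14].

INTERFACE

Orientations are given as a unit quaternion [x, y, z, w].
In Python, from plant import r, eyes gives the robot as it stands.
- The arm moves only by the tool carry_out, never from a script. Its argument "targets" is text: rows parted by semicolons, each of 5 numbers parted by spaces: the opening, from 0 (shut) to 1 (fully open), then the shift along the tool's x, y, z in mm, then the turn about the tool's x in rad. A call has 1 to 20 rows; each row shifts and turns the commanded pose from where the row before left it, along the tool's axes as they then stand; what a row does not reach is not made up. A row lasts 1/12 s, in which the tool goes at most 41.7 mm and 7.16 degrees, less where a joint would pass 70% of its speed; a pose out of reach is approached as far as the arm can. A call is refused whole if a number of a shift passes 41.7 or a number of a turn 0.125, either way. A call with a gripper value outside its range is refused whole. The fingers move at their own pace and stop on an object; "force" is the grip in N (left out, the last holds). Time passes only in rows, so rows that do not move let the fingers close. It gives the time, the measured TCP pose, the force and the opening at its end, in the units of the state.
- r.get_state(): the state, without advancing time (a new reading comes with each control period).
- eyes.snapshot(name): name is "scene" or "top"; returns (picture, depth): 480x640x3 uint8, blue, green, red; 480x640 float32, m along the optical axis (not along the pixel's ray), 0 where there is no reading.
- eyes.camera_params(name): a dict with "intrinsics" (3x3 intrinsics, pixels), "rvec" (rotation vector, rad) and "tvec" (3), from world to camera coordinates, as OpenCV has them. Camera axes: x right, y down, z forward; pixel columns grow to the right and rows downward; lengths in m; the calibration is good to about 2 mm. A picture is of the moment at which its call begins. camera_params takes no time and is no camera call.
- r.finish_job(): hands the job in, once; it reports no verdict.
The state is a dict: "clock": time; "q": joint angles; "qd": joint speeds; "joint_torque": joint torques, N m; "tool_pos": TCP position; "eef_rot": TCP orientation; "contact_force": force on the tool from outside, world axes, zero at the start; "moment": the same for the moment, N m; "opening": opening from 0.0 (shut) to 1.0 (fully open).
Only numpy, scipy, OpenCV 4.12 (cv2) and the standard library are available. Lean on these libraries where they do the work, as an engineer would, in place of code of your own. Each camera call takes 0.05 s, during which the arm holds its last target.

## Working session

There is one attempt and no reset: what is moved stays moved. The work goes in short steps, Python scripts to look and compute and a tool call to move; the robot and the scene stay as the last step left them, time stands still between calls to the robot, and variables do not carry over. Pictures are saved under pics/ and viewed, and the job is handed in when it is done.

Besides the shell and the picture viewer there is one more tool, called after ">>>" as name(argument=value, ...) on one line, values as JSON. carry_out: Moves the arm, as the interface text tells. Its arguments: {"type":"object","properties":{"targets":{"type":"string"},"force":{"type":"number"}},"required":["targets"]}

```bash
ls; mkdir -p pics
python3 - <<'E'
from plant import r, eyes
import cv2,numpy as np
s=r.get_state();print(s, r.tcp_to_tips)
for n in ("scene","top"):
    p,d=eyes.snapshot(n);cv2.imwrite(f"pics/{n}0.png",p);np.save(f"pics/{n}0.npy",d)
    print(n,eyes.camera_params(n))
E
```

```text
pics
{'clock': 0.0, 'q': array([ 1.16382522,  0.68998685, -0.19450886,  1.56629917,  0.15728956,
        0.90248541, -0.21509621]), 'qd': array([-0.00121609,  0.00065997,  0.0001632 ,  0.00143028, -0.00038269,
       -0.00096079, -0.00039474]), 'joint_torque': array([-2.08906577e-04, -5.27563047e+01, -1.26704659e+00, -1.53429759e+01,
       -5.26666758e-02,  6.51413837e-03,  1.59707452e-04]), 'tool_pos': array([ 0.26649038, -0.56499517,  0.40391979]), 'eef_rot': array([-0.68981857, -0.15520901,  0.69017802, -0.1539961 ]), 'contact_force': array([0.44850079, 0.64365036, 0.44293305]), 'moment': array([-0.00310204,  0.03723562,  0.00489261]), 'opening': 1.0027120137400076} 0.166
scene {'intrinsics': array([[589.62367472,   0.        , 331.31392609],
       [  0.        , 589.62367472, 236.8888828 ],
       [  0.        ,   0.        ,   1.        ]]), 'rvec': array([ 2.11515907,  1.18850729, -0.47346738]), 'tvec': array([-0.34152635, -0.29651233,  1.56117652])}
top {'intrinsics': array([[581.69975726,   0.        , 315.71954725],
       [  0.        , 581.69975726, 249.27897261],
       [  0.        ,   0.        ,   1.        ]]), 'rvec': array([ 2.16225811, -2.13404347,  0.20977165]), 'tvec': array([0.00975965, 0.64225759, 0.96144875])}
```

View pics/scene0.png

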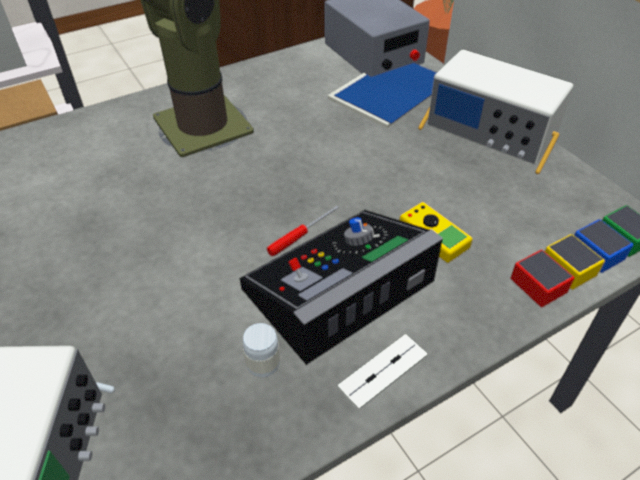

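View pics/top0.png

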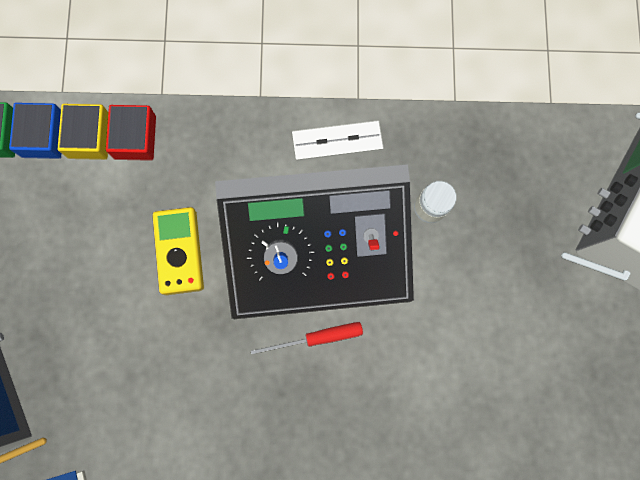

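The top view shows the console with the knob at about (281,260), the toggle at (373,243), the green tab at (286,230) and the orange dot at about (266,263). The meter is on the left, the tin on the right and the screwdriver in front. I'll zoom in.

Run:
```python
import cv2
p=cv2.imread("pics/top0.png")
a=cv2.resize(p[205:305,205:305],(600,600),interpolation=cv2.INTER_CUBIC)
cv2.imwrite("pics/z_top0.png",a)
p=cv2.imread("pics/scene0.png")
cv2.imwrite("pics/z_sc0.png",cv2.resize(p[200:300,260:400],None,fx=5.5,fy=5.5,interpolation=cv2.INTER_CUBIC))
```

```text
(no output)
```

View pics/z_top0.png

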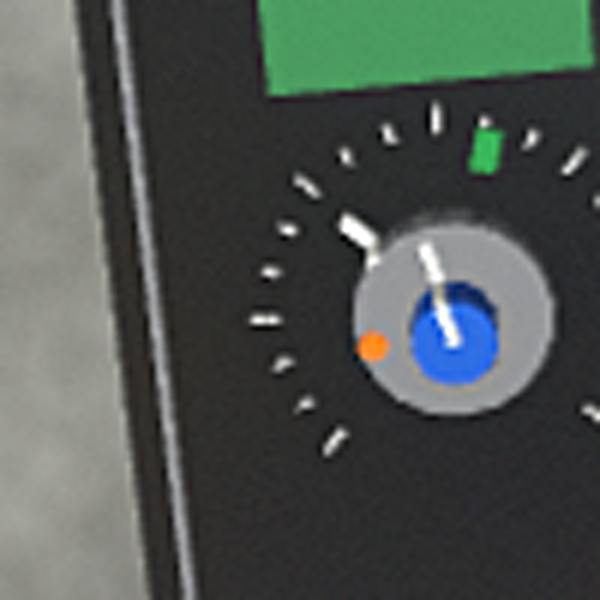

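View pics/z_sc0.png

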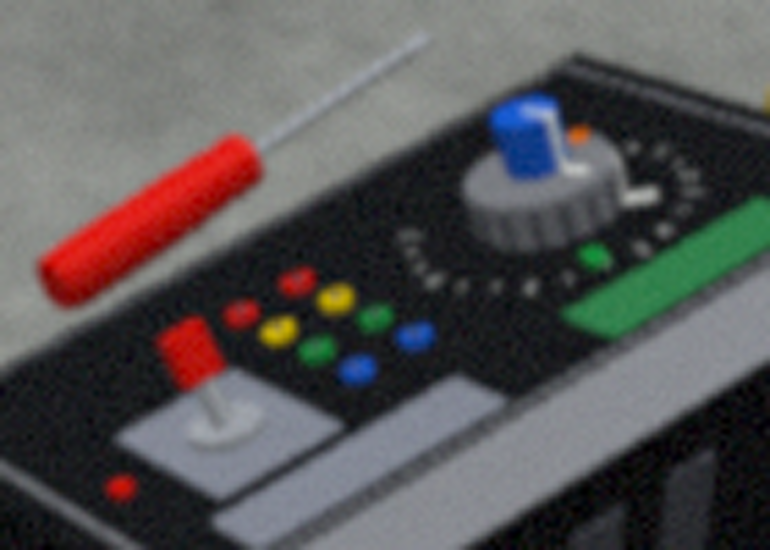

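```bash
cat > h.py <<'E'
import cv2,numpy as np
from scipy.spatial.transform import Rotation as R
from plant import r,eyes
def cam(n):
    c=eyes.camera_params(n);Rm=R.from_rotvec(c['rvec']).as_matrix();return c['intrinsics'],Rm,c['tvec']
def ray(n,uv):
    K,Rm,t=cam(n);o=-Rm.T@t
    d=np.linalg.solve(K,np.array([uv[0],uv[1],1.]));return o,Rm.T@d
def onplane(n,uv,p0,nn):
    o,d=ray(n,uv);return o+d*((p0-o)@nn)/(d@nn)
def cloud(n,dep,mask):
    K,Rm,t=cam(n);v,u=np.nonzero(mask&(dep>0));z=dep[v,u]
    P=np.c_[(u-K[0,2])*z/K[0,0],(v-K[1,2])*z/K[1,1],z];return (P-t)@Rm
def proj(n,X):
    K,Rm,t=cam(n);p=K@(Rm@np.asarray(X)+t);return p[:2]/p[2]
E
python3 - <<'E'
from h import *
p=cv2.imread("pics/top0.png");d=np.load("pics/top0.npy")
s=r.get_state();print(R.from_quat(s['eef_rot']).as_matrix().round(3))
m=np.zeros(d.shape,bool);m[195:305,240:400]=1
m&=(p.max(2)<60)
P=cloud("top",d,m)
for i in range(5):
    c=P.mean(0);w=np.linalg.svd(P-c,full_matrices=False)[2][2];w*=np.sign(w[2]);e=(P-c)@w;P=P[abs(e)<max(2.0*e.std(),.002)]
print("plane n",w,"tilt",np.degrees(np.arccos(w[2])),"yaw deg",np.degrees(np.arctan2(-w[1],-w[0])),"resid",e.std(),c)
# bright front edge lines & yaw via min rect of dark console
m2=((p.max(2)<70)).astype(np.uint8);m2[:150]=0;m2[330:]=0;m2[:,:205]=0;m2[:,425:]=0
n,l,st,ce=cv2.connectedComponentsWithStats(m2);k=1+st[1:,4].argmax();print(st[k],ce[k])
hs=cv2.cvtColor(p,cv2.COLOR_BGR2HSV)
def blob(name,lo,hi,roi):
    x0,x1,y0,y1=roi;mm=np.zeros(d.shape,np.uint8);mm[y0:y1,x0:x1]=cv2.inRange(hs,lo,hi)[y0:y1,x0:x1]
    n,l,st,ce=cv2.connectedComponentsWithStats(mm)
    for k in np.argsort(-st[1:,4])[:3]+1: print(name,st[k],ce[k])
blob("blue",(100,120,60),(125,255,255),(250,310,230,290))
blob("orange",(5,150,150),(18,255,255),(250,310,230,290))
blob("green",(50,100,100),(80,255,255),(270,310,222,240))
blob("red",(0,150,100),(6,255,255),(350,390,220,265))
blob("white",(0,0,190),(180,50,255),(255,290,235,275))
blob("grey",(0,0,120),(180,40,185),(255,305,235,285))
E
```

```text
[[-0.001  0.427 -0.904]
 [ 0.001 -0.904 -0.427]
 [-1.    -0.002  0.   ]]
plane n [-0.4192326  -0.04576942  0.90672443] tilt 24.943454655170356 yaw deg 6.230550209580985 resid 0.0013136697364386453 [0.62275452 0.01494049 0.07553838]
[  226   188   180   125 13887] [314.93886369 257.13883488]
blue [274 252  14  17 165] [280.60606061 260.76363636]
orange [265 261   5   4  17] [266.64705882 262.47058824]
green [283 226   6   8  35] [285.57142857 229.68571429]
red [369 240  10  10  87] [373.32183908 244.34482759]
white [275 245   4   7  17] [276.35294118 248.41176471]
white [262 241   5   5  15] [263.8        243.06666667]
white [278 255   4   8  14] [279.14285714 258.5       ]
grey [264 242  33  32 578] [280.52768166 256.68685121]
grey [259 277   4   4   5] [260.2 278.6]
grey [256 235   2   3   3] [256.66666667 236.        ]
```

```bash
cat > meas.py <<'E'
from h import *
NN=np.array([-.423*np.cos(YAW:=np.radians(5.8)),-.423*np.sin(YAW),.906]);NN/=np.linalg.norm(NN)
US=np.array([.906*np.cos(YAW),.906*np.sin(YAW),.423]);YL=np.array([-np.sin(YAW),np.cos(YAW),0])
C0=np.array([0.62275452,0.01494049,0.07553838])
def blobs(hs,lo,hi,roi,amin=8):
    x0,x1,y0,y1=roi;mm=np.zeros(hs.shape[:2],np.uint8);mm[y0:y1,x0:x1]=cv2.inRange(hs,lo,hi)[y0:y1,x0:x1]
    n,l,st,ce=cv2.connectedComponentsWithStats(mm)
    return [(st[k,4],ce[k]) for k in np.argsort(-st[1:,4])+1 if st[k,4]>=amin]
def ang(n,uv,ax,out):
    # ax= axis point on panel; clockwise-from-outside angle, 0 up-slope
    X=onplane(n,uv,ax+NN*out,NN)-ax; return np.arctan2(-(X@YL),X@US), np.hypot(X@YL,X@US)*1000
E
python3 - <<'E'
from meas import *
p=cv2.imread("pics/top0.png");hs=cv2.cvtColor(p,cv2.COLOR_BGR2HSV)
# yaw by the panel back edge & front/side edges
g=cv2.cvtColor(p,cv2.COLOR_BGR2GRAY)
lines=cv2.HoughLinesP(cv2.Canny(g,60,150)[150:330],1,np.pi/360,50,minLineLength=80,maxLineGap=8)
for l in lines[:,0]:
    a=onplane("top",(l[0],l[1]+150),C0,NN);b=onplane("top",(l[2],l[3]+150),C0,NN);v=b-a
    print(l+[0,150,0,150],"along Y yaw",np.degrees(np.arctan2(v[0],-v[1])).round(2),"slope yaw",np.degrees(np.arctan2(v[1],v[0])).round(2))
mm=np.zeros(g.shape,np.uint8);mm[235:285,255:305]=(g[235:285,255:305]>115)*255
b=cv2.inRange(hs,(100,100,50),(125,255,255));mm[235:285,255:305]|=b[235:285,255:305]
mm=cv2.morphologyEx(mm,cv2.MORPH_OPEN,np.ones((7,7)))
c=max(cv2.findContours(mm,cv2.RETR_EXTERNAL,cv2.CHAIN_APPROX_NONE)[0],key=len)
e=cv2.fitEllipse(cv2.convexHull(c));print(e)
for n in [NN]:
    ct=onplane("top",e[0],C0+NN*.020,NN);print("knob top centre",ct)
    ax=ct-NN*.020;print("axis foot",ax, "proj blue top", proj("top",ax+NN*.043),"pr scene blue top",proj("scene",ax+NN*.043))
for nm,uv,o in [("green",(285.57,229.69),.001),("coarse ptr",(263.8,243.1),.004),("orange",(266.65,262.47),.021),("fine ptr",(276.1,247.3),.0205)]:
    print(nm,ang("top",uv,ax,o))
E
```

```text
[231 316 413 298] along Y yaw 6.34 slope yaw -83.66
[217 203 409 186] along Y yaw 6.22 slope yaw -83.78
[234 319 409 302] along Y yaw 6.23 slope yaw -83.77
[216 199 409 182] along Y yaw 6.21 slope yaw -83.79
[217 201 409 185] along Y yaw 5.96 slope yaw -84.04
[231 313 413 296] along Y yaw 6.04 slope yaw -83.96
[409 183 413 297] along Y yaw -83.62 slope yaw -173.62
[569 260 627 150] along Y yaw 67.47 slope yaw -22.53
[217 202 231 318] along Y yaw -83.99 slope yaw -173.99
[226 203 238 312] along Y yaw -84.38 slope yaw -174.38
[405 206 407 286] along Y yaw -84.4 slope yaw -174.4
[223 206 237 314] along Y yaw -83.28 slope yaw -173.28
[401 182 405 296] along Y yaw -83.86 slope yaw -173.86
((279.9476318359375, 257.5738525390625), (31.61540985107422, 33.147789001464844), 99.77863311767578)
knob top centre [0.61951072 0.07864099 0.09910962]
axis foot [0.6279284  0.07949603 0.08098749] proj blue top [280.03958515 261.5562966 ] pr scene blue top [353.92902768 219.50769809]
green (np.float64(0.3034702058246712), np.float64(43.95465118460224))
coarse ptr (np.float64(-0.8303604347091715), np.float64(33.81525725747495))
orange (np.float64(-1.8376614569817282), np.float64(23.43218620571979))
fine ptr (np.float64(-0.25603249925536303), np.float64(18.88064694464657))
```

```bash
cat > tgt.py <<'E'
from meas import *
import sys
YAW=np.radians(6.15)
NN[:]=[-.4226*np.cos(YAW),-.4226*np.sin(YAW),.9063];US[:]=[.9063*np.cos(YAW),.9063*np.sin(YAW),.4226];YL[:]=[-np.sin(YAW),np.cos(YAW),0]
AX=np.array([0.6279,0.0795,0.0810])
def need(tip,yaw=0.):
    """tip target world, yaw = turn (tool x, clockwise) from jaws across slope; prints shift in current tool axes"""
    s=r.get_state();M=R.from_quat(s['eef_rot']).as_matrix()
    d=np.array(tip)+[0,0,r.tcp_to_tips]-s['tool_pos']
    jy=M[:,1];a=np.arctan2(jy[1],jy[0]);b=np.arctan2(-YL[1],-YL[0])
    t=(a-b+yaw+np.pi/2)%np.pi-np.pi/2
    print("t",round(s['clock'],2),"shift mm",(M.T@d*1000).round(1),"turn",round(t,3),"F",s['contact_force'].round(1),"open",round(s['opening'],3),"q7",s['q'][6].round(2))
    return M.T@d,t
def kt(out_xy,out_tip):
    p=AX+NN*out_xy; z=p[2]-(out_xy-out_tip)/.9063; return np.array([p[0],p[1],z])
E
python3 - <<'E'
from tgt import *
print(kt(.015,.012)); need(kt(.015,.012)+[0,0,.06],-0.2)
E
```

```text
[0.62159748 0.07882089 0.09128434]
t 0.1 shift mm [  87.4 -430.6 -595.9] turn 0.134 F [-0.1  0.  -0.5] open 0.999 q7 -0.22
```

>>> carry_out(targets="0.8 0 -21.5 -29.8 0;0.8 0 -21.5 -29.8 0;0.8 0 -21.5 -29.8 0;0.8 0 -21.5 -29.8 0;0.8 0 -21.5 -29.8 0;0.8 0 -21.5 -29.8 0;0.8 0 -21.5 -29.8 0;0.8 0 -21.5 -29.8 0;0.8 0 -21.5 -29.8 0;0.8 0 -21.5 -29.8 0;0.8 0 -21.5 -29.8 0;0.8 0 -21.5 -29.8 0;0.8 0 -21.5 -29.8 0;0.8 0 -21.5 -29.8 0;0.8 0 -21.5 -29.8 0;0.8 0 -21.5 -29.8 0;0.8 0 -21.5 -29.8 0;0.8 0 -21.5 -29.8 0;0.8 0 -21.5 -29.8 0;0.8 0 -21.5 -29.8 0", force=20)

```text
clock: 1.77
tool_pos: [0.6227, 0.0797, 0.4043]
eef_rot: [-0.69, -0.155, 0.69, -0.155]
contact_force: [-0.3, 0.2, -0.6]
opening: 0.798
```

>>> carry_out(targets="0.8 20 0 0 0.067;0.8 20 0 0 0.067;0.8 20 0 0 0;0.8 20 0 0 0;0.8 0 0 0 0;0.8 0 0 0 0")

```text
clock: 2.27
tool_pos: [0.6218, 0.0779, 0.3238]
eef_rot: [-0.698, -0.108, 0.7, -0.108]
contact_force: [0.1, -0.1, -0.5]
opening: 0.797
```

Run:
```python
from tgt import *
need(kt(.015,.012),-0.2)
p,d=eyes.snapshot("scene");cv2.imwrite("pics/s1.png",cv2.resize(p[160:300,260:440],None,fx=4.2,fy=4.2))
```

```text
t 2.27 shift mm [66.5 -0.9 -0.3] turn -0.0 F [ 0.1 -0.1 -0.5] open 0.797 q7 -1.53
```

View pics/s1.png

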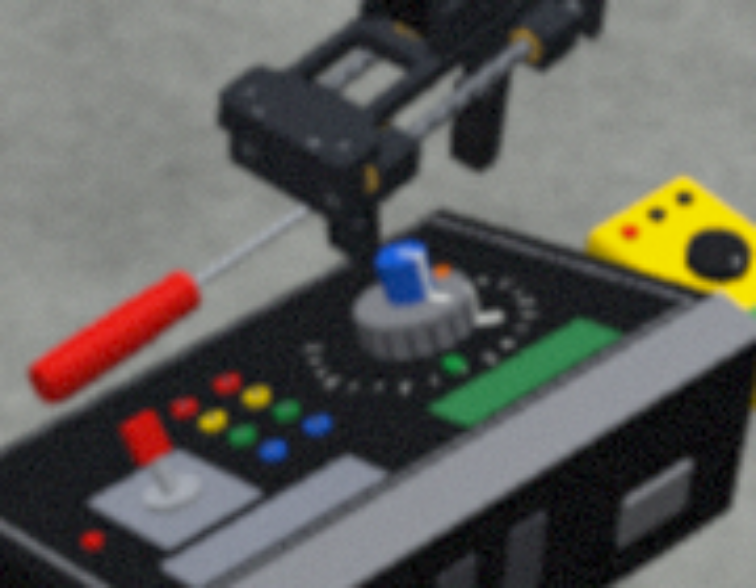

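The gripper hangs open over the knob, jaws across the slope, and the path down is clear.

>>> carry_out(targets="0.8 15 -0.9 0 0;0.8 15 0 0 0;0.8 15 0 0 0;0.8 10 0 0 0;0.8 5 0 0 0;0.8 3 0 0 0;0.8 0 0 0 0;0.8 0 0 0 0")

```text
clock: 2.98
tool_pos: [0.6224, 0.0788, 0.2625]
eef_rot: [0.699, 0.108, -0.698, 0.108]
contact_force: [-0.0, -0.2, 0.7]
opening: 0.805
```

Run:
```python
from tgt import *
need(kt(.015,.012),-0.2)
p,d=eyes.snapshot("scene");cv2.imwrite("pics/s2.png",cv2.resize(p[180:280,290:430],None,fx=5.5,fy=5.5))
```

```text
t 2.98 shift mm [ 5.2 -0.2  0.7] turn -0.001 F [-0.  -0.2  0.7] open 0.805 q7 -1.54
```

View pics/s2.png

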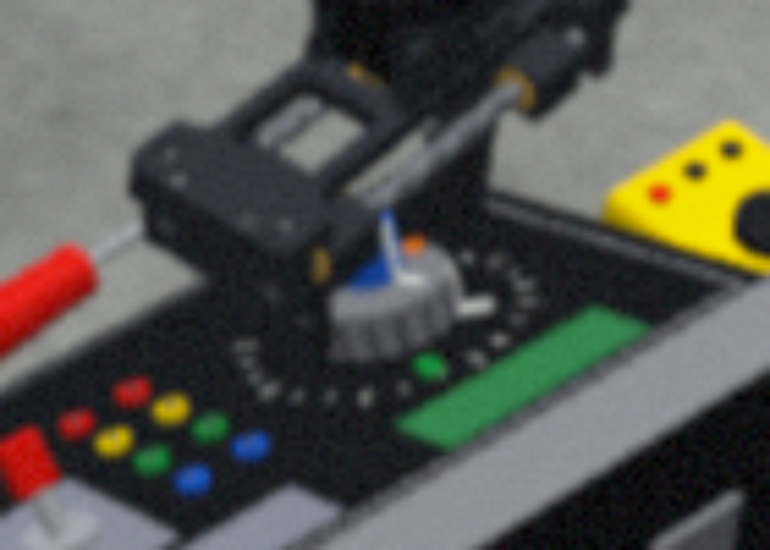

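>>> carry_out(targets="0.8 2.5 0 0 0;0.8 2.5 0 0 0;0.8 0 0 0 0;0.55 0 0 0 0;0.55 0 0 0 0;0.55 0 0 0 0;0.55 0 0 0 0;0.55 0 0 0 0")

```text
clock: 3.7
tool_pos: [0.6219, 0.0792, 0.2567]
eef_rot: [-0.699, -0.108, 0.699, -0.108]
contact_force: [-1.1, 1.3, 0.2]
opening: 0.628
```

>>> carry_out(targets="0.3 0 0 0 0;0.3 0 0 0 0;0.3 0 0 0 0.06;0.3 0 0 0 0.06;0.3 0 0 0 0.06;0.3 0 0 0 0.06;0.3 0 0 0 0.06;0.3 0 0 0 0.06;0.3 0 0 0 0.04;0.3 0 0 0 0;0.3 0 0 0 0")

```text
clock: 4.62
tool_pos: [0.6218, 0.0796, 0.2569]
eef_rot: [-0.706, 0.032, 0.706, 0.033]
contact_force: [-1.5, 2.1, 1.5]
opening: 0.63
```

Run:
```python
from tgt import *
need(kt(.015,.012),0.2);print(r.get_state()['moment'])
p,d=eyes.snapshot("scene");cv2.imwrite("pics/s3.png",cv2.resize(p[180:280,290:430],None,fx=5.5,fy=5.5))
```

```text
t 4.62 shift mm [-0.4  0.8  0.2] turn 0.002 F [-1.5  2.1  1.5] open 0.63 q7 -1.81
[1.31561746 0.29143401 0.30909419]
```

View pics/s3.png

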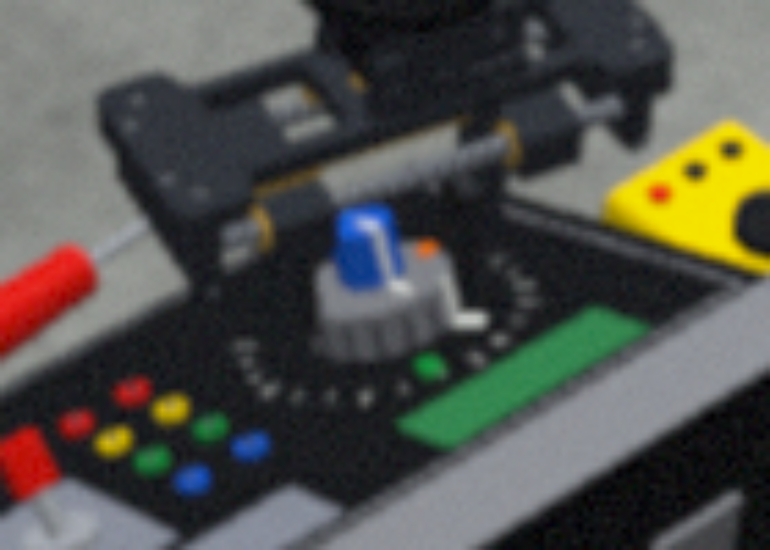

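The knob turned with the gripper: the pointer moved toward the tab. On to the next stroke.

>>> carry_out(targets="0.8 0 0 0 0;0.8 0 0 0 0;0.8 0 0 0 0;0.8 0 0 0 -0.1;0.8 0 0 0 -0.1;0.8 0 0 0 -0.1;0.8 0 0 0 -0.1;0.8 0 0 0 0;0.3 0 0 0 0;0.3 0 0 0 0;0.3 0 0 0 0;0.3 0 0 0 0;0.3 0 0 0 0.06;0.3 0 0 0 0.06;0.3 0 0 0 0.06;0.3 0 0 0 0.06;0.3 0 0 0 0.06;0.3 0 0 0 0.06;0.3 0 0 0 0.04;0.3 0 0 0 0")

```text
clock: 6.33
tool_pos: [0.6218, 0.0797, 0.2568]
eef_rot: [-0.706, 0.033, 0.706, 0.033]
contact_force: [-1.1, 1.1, 1.1]
opening: 0.627
```

>>> carry_out(targets="0.8 0 0 0 0;0.8 0 0 0 0;0.8 0 0 0 0;0.8 0 0 0 -0.1;0.8 0 0 0 -0.1;0.8 0 0 0 -0.1;0.8 0 0 0 -0.1;0.8 0 0 0 0")

```text
clock: 7.0
tool_pos: [0.6221, 0.0781, 0.2567]
eef_rot: [0.699, 0.109, -0.699, 0.109]
contact_force: [0.5, 0.0, 0.1]
opening: 0.8
```

```bash
cat > sc.py <<'E'
from tgt import *
def run(tag,roi=(180,280,290,430)):
    p,d=eyes.snapshot("scene");a,b,c,e=roi
    cv2.imwrite(f"pics/{tag}.png",cv2.resize(p[a:b,c:e],None,fx=5.5,fy=5.5,interpolation=cv2.INTER_CUBIC))
    hs=cv2.cvtColor(p,cv2.COLOR_BGR2HSV)
    for nm,lo,hi,out in [("green",(50,120,60),(80,255,255),.001),("orange",(5,150,120),(18,255,255),.0205),("white",(0,0,165),(180,45,255),.004)]:
        for A,c in blobs(hs,lo,hi,(335,395,215,260),4)[:6]:
            t,ra=ang("scene",c,AX,out)
            if ra<55: print(nm,A,c.round(1),"ang",t.round(3),"rad",ra.round(1))
E
python3 - <<'E'
from sc import *
need(kt(.015,.012),-0.2); run("s4")
E
```

```text
t 7.0 shift mm [-0.6 -0.9  0.3] turn 0.001 F [0.5 0.  0.1] open 0.8 q7 -1.54
green 25 [367.4 246. ] ang 0.264 rad 43.4
orange 6 [369.  225.8] ang -1.128 rad 25.5
white 10 [371.9 240. ] ang -0.153 rad 36.4
white 8 [360.1 232.9] ang -2.305 rad 17.6
```

View pics/s4.png

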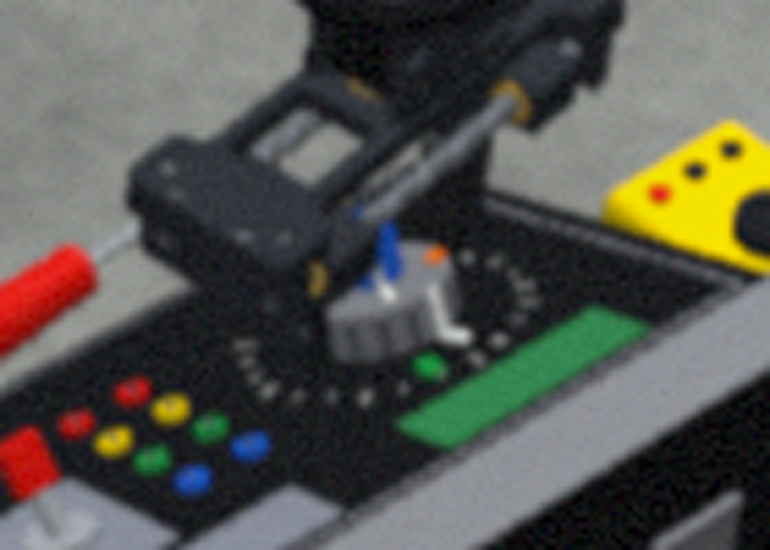

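>>> carry_out(targets="0.3 0 0.8 0 0;0.3 0 0 0 0;0.3 0 0 0 0;0.3 0 0 0 0;0.3 0 0 0 0.06;0.3 0 0 0 0.06;0.3 0 0 0 0.06;0.3 0 0 0 0.06;0.3 0 0 0 0.06;0.3 0 0 0 0.06;0.3 0 0 0 0.04;0.3 0 0 0 0;0.8 0 0 0 0;0.8 0 0 0 0;0.8 0 0 0 0;0.8 -20 0 0 0;0.8 -30 0 0 0;0.8 -30 0 0 0;0.8 -10 0 0 -0.1;0.8 0 0 0 -0.1")

```text
clock: 8.72
tool_pos: [0.6236, 0.0772, 0.3502]
eef_rot: [0.709, 0.039, -0.703, 0.039]
contact_force: [0.2, -0.8, -0.3]
opening: 0.803
```

>>> carry_out(targets="0.8 0 0 20 0;0.8 0 0 40 0;0.8 0 0 40 0;0.8 0 0 40 0;0.8 0 0 20 0;0.8 0 0 0 0;0.8 0 0 0 0")

```text
clock: 9.3
tool_pos: [0.4629, 0.0603, 0.3471]
eef_rot: [0.706, 0.037, -0.706, 0.038]
contact_force: [0.4, 0.2, 0.4]
opening: 0.798
```

```bash
cat > tp.py <<'E'
from tgt import *
def run(tag):
    p,d=eyes.snapshot("top");cv2.imwrite(f"pics/{tag}.png",cv2.resize(p[205:305,230:330],(600,600),interpolation=cv2.INTER_CUBIC))
    cv2.imwrite(f"pics/{tag}_full.png",p)
    hs=cv2.cvtColor(p,cv2.COLOR_BGR2HSV)
    for nm,lo,hi,out in [("green",(50,100,100),(80,255,255),.001),("orange",(5,150,150),(18,255,255),.0205),("white",(0,0,180),(180,45,255),.004),("blue",(100,120,60),(125,255,255),.043)]:
        for A,c in blobs(hs,lo,hi,(250,312,222,290),6)[:6]:
            t,ra=ang("top",c,AX,out); t2,ra2=ang("top",c,AX,.021)
            if ra<48: print(nm,A,c.round(1),"ang",t.round(3),"rad",ra.round(1),"  @20mm",t2.round(3),ra2.round(1))
    return p
E
python3 - <<'E'
from tp import *
need(kt(.015,.012),0); run("t5")
E
```

```text
t 9.3 shift mm [  89.9   -1.6 -159.7] turn -0.001 F [0.4 0.2 0.4] open 0.798 q7 -1.7
green 35 [285.6 229.7] ang 0.309 rad 44.0   @20mm 0.28 48.6
orange 16 [268.7 250.1] ang -0.868 rad 22.7   @20mm -0.863 22.7
white 18 [286.1 249.4] ang 0.917 rad 14.1   @20mm 0.704 17.4
white 14 [282.4 258.9] ang 2.7 rad 8.2   @20mm 2.142 4.4
white 13 [280.5 235.8] ang 0.124 rad 33.2   @20mm 0.116 37.5
blue 170 [279.9 260.7] ang -0.105 rad 1.5   @20mm -3.03 5.0
```

View pics/t5.png

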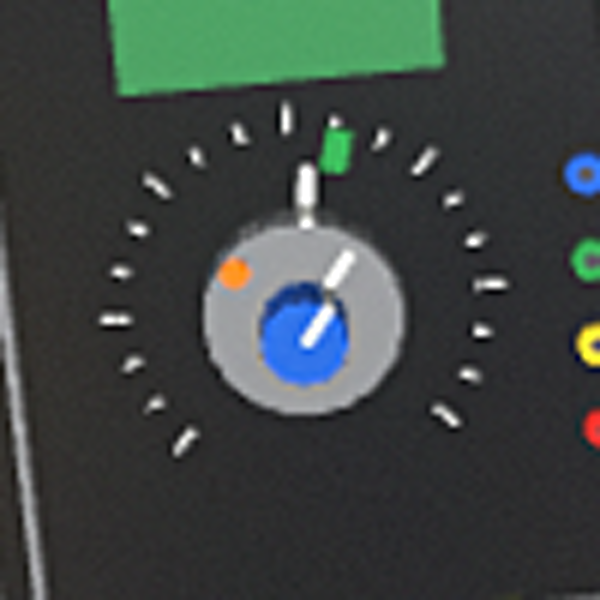

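The grey pointer is at about (280.5,236) px, 0.19 rad short of the green tab. I'll make one small stroke.

>>> carry_out(targets="0.8 0 -1.6 -20 0;0.8 0 0 -40 0;0.8 0 0 -40 0;0.8 0 0 -40 0;0.8 0 0 -19.7 0;0.8 20 0 0 -0.065;0.8 30 0 0 -0.06;0.8 25 0 0 0;0.8 10 0 0 0;0.8 5 0 0 0;0.8 0 0 0 0;0.8 0 0 0 0")

```text
clock: 10.35
tool_pos: [0.6227, 0.0796, 0.2577]
eef_rot: [0.703, 0.082, -0.702, 0.082]
contact_force: [-0.2, 0.7, -0.0]
opening: 0.801
```

Run:
```python
from tgt import *
need(kt(.015,.012),-.125)
```

```text
t 10.35 shift mm [0.4 0.5 1.2] turn -0.001 F [-0.2  0.7 -0. ] open 0.801 q7 -1.59
```

>>> carry_out(targets="0.3 0 0.5 1 0;0.3 0 0 0 0;0.3 0 0 0 0;0.3 0 0 0 0;0.3 0 0 0 0;0.3 0 0 0 0.05;0.3 0 0 0 0.05;0.3 0 0 0 0.05;0.3 0 0 0 0.05;0.3 0 0 0 0.04;0.3 0 0 0 0;0.3 0 0 0 0;0.8 0 0 0 0;0.8 0 0 0 0;0.8 0 0 0 0;0.8 -20 0 0 0;0.8 -30 0 0 0;0.8 -30 0 0 -0.06;0.8 -10 0 0 -0.055")

```text
clock: 11.93
tool_pos: [0.6217, 0.0786, 0.3505]
eef_rot: [0.708, 0.038, -0.704, 0.039]
contact_force: [0.9, 0.4, 0.5]
opening: 0.794
```

>>> carry_out(targets="0.6 0 0 20 0;0.6 0 0 40 0;0.6 0 0 40 0;0.6 0 0 40 0;0.6 0 0 20 0;0.6 0 0 0 0")

```text
clock: 12.43
tool_pos: [0.4565, 0.0606, 0.3466]
eef_rot: [-0.703, -0.037, 0.709, -0.038]
contact_force: [0.1, 0.5, -0.2]
opening: 0.601
```

Run:
```python
from tp import *
need(kt(.035,.031),-.4); run("t6")
```

```text
t 12.43 shift mm [  70.9   -0.6 -158.3] turn -0.4 F [ 0.1  0.5 -0.2] open 0.601 q7 -1.7
green 33 [285.5 229.3] ang 0.305 rad 44.7   @20mm 0.277 49.3
orange 17 [270.2 248. ] ang -0.675 rad 23.1   @20mm -0.671 23.2
white 21 [287.9 250.6] ang 1.152 rad 15.3   @20mm 0.907 17.8
white 15 [284.3 236.3] ang 0.313 rad 33.2   @20mm 0.28 37.3
white 13 [283.2 259.1] ang 2.577 rad 9.2   @20mm 2.068 5.8
blue 167 [279.9 260.4] ang -0.119 rad 2.0   @20mm -3.003 4.6
```

View pics/t6.png

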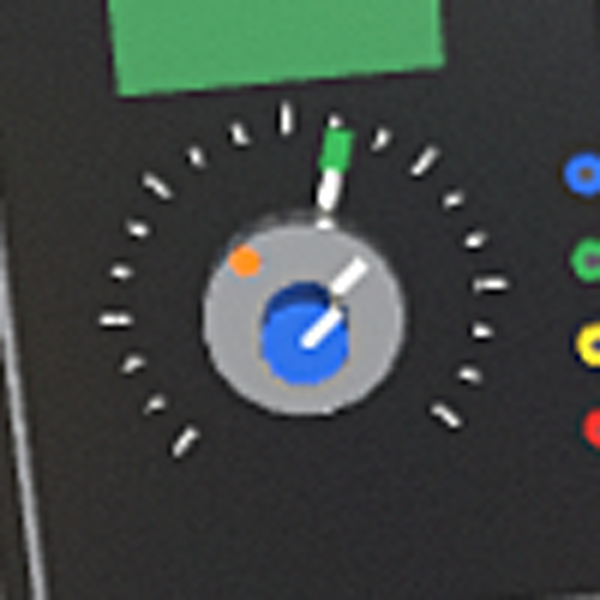

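The grey pointer at (284.3,236.3) px now lines up with the green tab to about 0.01 rad. Next is the blue knob. It has to turn counter-clockwise by about 1.57 rad, in two strokes.

>>> carry_out(targets="0.45 0 -0.6 -20 0;0.45 0 0 -40 0;0.45 0 0 -40 0;0.45 0 0 -40 0;0.45 0 0 -18.3 0;0.45 0 0 0 0.11;0.45 0 0 0 0.12;0.45 0 0 0 0.12;0.45 0 0 0 0.1;0.45 20 0 0 0;0.45 20 0 0 0;0.45 0 0 0 0;0.45 0 0 0 0", force=10)

```text
clock: 13.57
tool_pos: [0.6196, 0.0793, 0.3059]
eef_rot: [-0.696, 0.121, 0.697, 0.12]
contact_force: [-0.4, -0.0, 0.0]
opening: 0.454
```

Run:
```python
from tgt import *
need(kt(.036,.0325),.45)
```

```text
t 13.57 shift mm [30.1  3.6  5.9] turn -0.0 F [-0.4 -0.   0. ] open 0.454 q7 -1.99
```

>>> carry_out(targets="0.45 10 3.6 5.9 0;0.45 10 0 0 0;0.45 5 0 0 0;0.45 3 0 0 0;0.45 2 0 0 0;0.45 0 0 0 0;0.45 0 0 0 0")

```text
clock: 14.15
tool_pos: [0.6127, 0.0779, 0.277]
eef_rot: [0.697, -0.121, -0.696, -0.121]
contact_force: [0.1, 0.8, -0.1]
opening: 0.448
```

Run:
```python
from sc import *
need(kt(.036,.0325),.45); run("s7")
```

```text
t 14.15 shift mm [ 1.2  0.  -0.1] turn -0.001 F [ 0.1  0.8 -0.1] open 0.448 q7 -1.98
green 19 [367.8 246.3] ang 0.262 rad 45.4
white 8 [355.4 233.8] ang -2.837 rad 19.1
white 6 [365.2 244. ] ang 0.31 rad 38.2
```

View pics/s7.png

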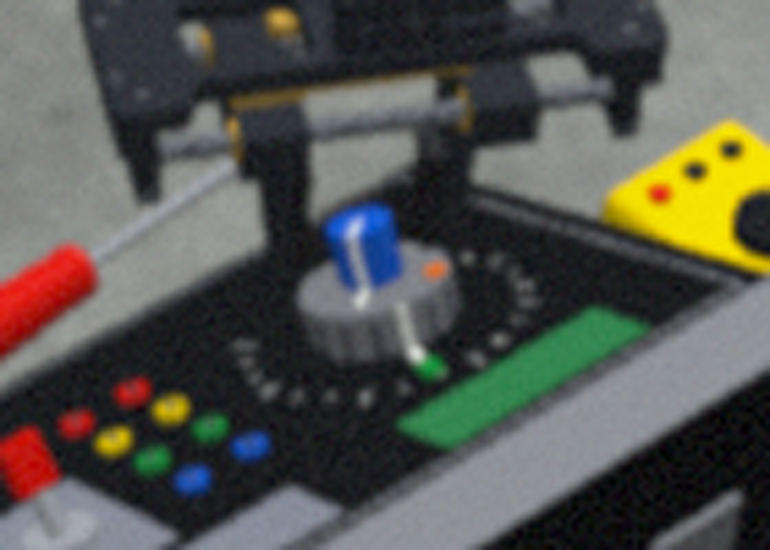

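>>> carry_out(targets="0.15 1 0 0 0;0.15 0 0 0 0;0.15 0 0 0 0;0.15 0 0 0 0;0.15 0 0 0 0;0.15 0 0 0 0")

```text
clock: 14.7
tool_pos: [0.6125, 0.0783, 0.2758]
eef_rot: [0.697, -0.12, -0.697, -0.121]
contact_force: [1.3, 1.8, -0.6]
opening: 0.274
```

Run:
```python
from sc import *
need(kt(.036,.0325),.45); run("s8")
```

```text
t 14.7 shift mm [ 0.1  0.3 -0.4] turn -0.0 F [ 1.3  1.8 -0.6] open 0.274 q7 -1.98
green 19 [368.1 246.3] ang 0.254 rad 45.8
orange 4 [368.5 228.5] ang -0.661 rad 24.5
white 8 [355.4 233.8] ang -2.837 rad 19.1
white 5 [365.  243.8] ang 0.309 rad 37.2
```

View pics/s8.png

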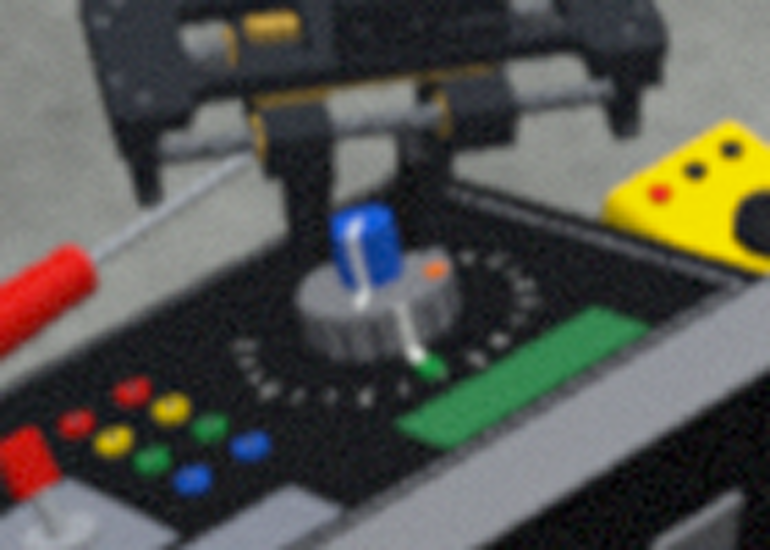

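The jaws are shut on the blue knob at 24 mm. Now I turn it.

>>> carry_out(targets="0.1 0 0 0 -0.075;0.1 0 0 0 -0.075;0.1 0 0 0 -0.075;0.1 0 0 0 -0.075;0.1 0 0 0 -0.075;0.1 0 0 0 -0.075;0.1 0 0 0 -0.075;0.1 0 0 0 -0.075;0.1 0 0 0 -0.075;0.1 0 0 0 -0.075;0.1 0 0 0 -0.075;0.1 0 0 0 -0.075;0.1 0 0 0 0;0.1 0 0 0 0")

```text
clock: 15.92
tool_pos: [0.6125, 0.0778, 0.2761]
eef_rot: [0.68, 0.194, -0.68, 0.194]
contact_force: [-0.4, 2.5, 3.7]
opening: 0.274
```

>>> carry_out(targets="0.45 0 0 0 0;0.45 0 0 0 0;0.45 0 0 0 0;0.45 0 0 0 0.1;0.45 0 0 0 0.1;0.45 0 0 0 0.1;0.45 0 0 0 0.1;0.45 0 0 0 0.1;0.45 0 0 0 0.1;0.45 0 0 0 0.1;0.45 0 0 0 0.1;0.45 0 0 0 0.1;0.45 0 0 0 0;0.45 0 0 0 0")

```text
clock: 17.08
tool_pos: [0.6122, 0.0778, 0.2755]
eef_rot: [-0.697, 0.12, 0.697, 0.12]
contact_force: [-0.1, -0.8, -0.7]
opening: 0.45
```

Run:
```python
from sc import *
need(kt(.036,.0325),.45); run("s9")
```

```text
t 17.08 shift mm [-0.3 -0.2 -0.5] turn 0.002 F [-0.1 -0.8 -0.7] open 0.45 q7 -1.98
green 19 [367.8 246.3] ang 0.262 rad 45.4
orange 4 [368.5 228.5] ang -0.661 rad 24.5
white 10 [361.4 231.7] ang -2.222 rad 22.2
white 5 [365.  243.8] ang 0.309 rad 37.2
```

View pics/s9.png

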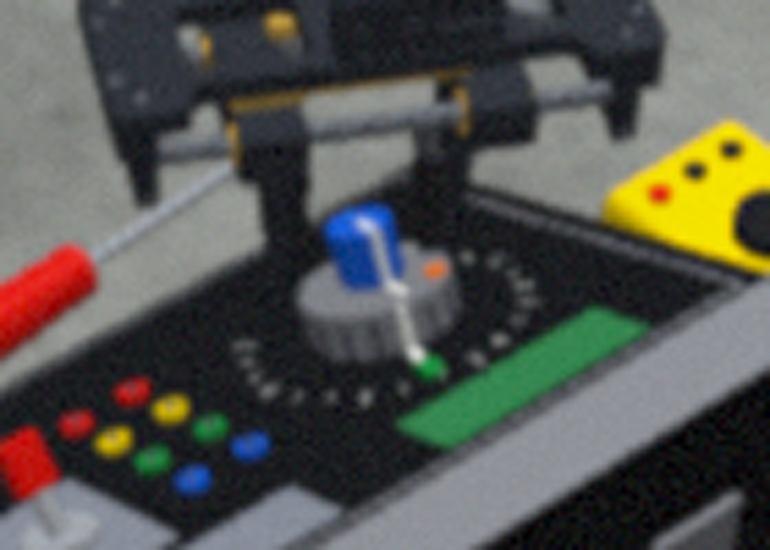

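The blue pointer moved about 0.75 rad, and the grey knob stayed at its tab. Second stroke, then a look from the top.

>>> carry_out(targets="0.1 0 0 0 0;0.1 0 0 0 0;0.1 0 0 0 0;0.1 0 0 0 0;0.1 0 0 0 0;0.1 0 0 0 -0.075;0.1 0 0 0 -0.075;0.1 0 0 0 -0.075;0.1 0 0 0 -0.075;0.1 0 0 0 -0.075;0.1 0 0 0 -0.075;0.1 0 0 0 -0.075;0.1 0 0 0 -0.075;0.1 0 0 0 -0.075;0.1 0 0 0 -0.075;0.1 0 0 0 -0.075;0.1 0 0 0 -0.075;0.1 0 0 0 0;0.1 0 0 0 0")

```text
clock: 18.72
tool_pos: [0.6124, 0.0778, 0.2761]
eef_rot: [0.68, 0.194, -0.68, 0.194]
contact_force: [-1.1, 1.4, 2.8]
opening: 0.271
```

>>> carry_out(targets="0.45 0 0 0 0;0.45 0 0 0 0;0.45 0 0 0 0;0.45 -20 0 0 0;0.45 -30 0 0 0;0.45 -20 0 0 0.1;0.45 0 0 0 0.1;0.45 0 0 0 0.1;0.45 0 0 0 0.1;0.45 0 0 0 0.05;0.45 0 0 20 0;0.45 0 0 40 0;0.45 0 0 40 0;0.45 0 0 40 0;0.45 0 0 20 0;0.45 0 0 0 0;0.45 0 0 0 0")

```text
clock: 20.13
tool_pos: [0.4528, 0.0606, 0.346]
eef_rot: [0.706, 0.037, -0.706, 0.038]
contact_force: [0.4, -0.2, 0.6]
opening: 0.449
```

Run:
```python
from tp import *
need(kt(.036,.0325),0); run("t10")
```

```text
t 20.13 shift mm [  70.2   -0.2 -160.8] turn -0.001 F [ 0.4 -0.2  0.6] open 0.449 q7 -1.73
green 32 [285.6 229.4] ang 0.307 rad 44.5   @20mm 0.279 49.1
orange 12 [269.7 247.9] ang -0.699 rad 23.8   @20mm -0.695 23.9
white 18 [273.9 250.5] ang -0.822 rad 12.7   @20mm -0.585 16.0
white 17 [277.6 258.7] ang -2.532 rad 7.6   @20mm -1.88 4.2
white 15 [284.3 236.3] ang 0.313 rad 33.2   @20mm 0.28 37.3
blue 168 [280.8 260.5] ang 0.652 rad 2.1   @20mm 2.961 5.0
```

View pics/t10.png

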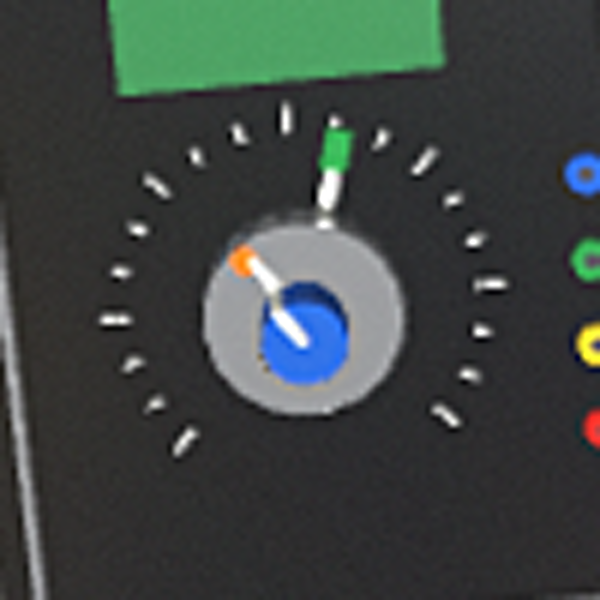

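Run:
```python
from tgt import *
p0=cv2.imread("pics/t6_full.png").astype(float);p1=cv2.imread("pics/t10_full.png").astype(float)
for dx,dy in [(0,0),(.001,0),(0,.001)]:
    ax=AX+US*dx+YL*dy
    W=[];O=[];C=[];G=[]
    for v in range(222,290):
        for u in range(250,312):
            t,ra=ang("top",(u,v),ax,.0205)
            b,g,rr=p1[v,u]
            if 15<ra<21 and -1.3<t<0: W.append((max(min(b,g,rr)-150,0),t))
            b,g,rr=p0[v,u]
            if 18<ra<29 and -1.3<t<0: O.append((max(rr-b-40,0),t))
            t,ra=ang("top",(u,v),ax,.003); b,g,rr=p1[v,u]
            if 33<ra<39 and -.3<t<.9: C.append((max(min(b,g,rr)-110,0),t))
            t,ra=ang("top",(u,v),ax,.001)
            if 41<ra<51 and -.3<t<.9: G.append((max(g-rr-30,0),t))
    print([round(np.average(np.array(x)[:,1],weights=np.array(x)[:,0]),3) for x in (W,O,C,G)],"fine ptr, dot, coarse ptr, tab")
```

```text
Traceback (most recent call last):
  File "meas.py", line 11, in ang
    X=onplane(n,uv,ax+NN*out,NN)-ax; return np.arctan2(-(X@YL),X@US), np.hypot(X@YL,X@US)*1000
      ~~~~~~~^^^^^^^^^^^^^^^^^^^
  File "h.py", line 10, in onplane
    o,d=ray(n,uv);return o+d*((p0-o)@nn)/(d@nn)
        ~~~^^^^^^
  File "h.py", line 7, in ray
    K,Rm,t=cam(n);o=-Rm.T@t
           ~~~^^^
  File "h.py", line 5, in cam
    c=eyes.camera_params(n);Rm=R.from_rotvec(c['rvec']).as_matrix();return c['intrinsics'],Rm,c['tvec']
ValueError: time passes only in moves, steps and waits
```

```bash
sed -i 's/^def cam(n):/import functools\n@functools.cache\ndef cam(n):/' h.py
cat > fin.py <<'E'
from tgt import *
def fin(f0,f1):
  p0=cv2.imread(f0).astype(float);p1=cv2.imread(f1).astype(float)
  for dx,dy in [(0,0),(.001,0),(0,.001)]:
    ax=AX+US*dx+YL*dy
    W=[];O=[];C=[];G=[]
    for v in range(222,290):
        for u in range(250,312):
            t,ra=ang("top",(u,v),ax,.0205)
            b,g,rr=p1[v,u]
            if 15<ra<21 and -1.3<t<0: W.append((max(min(b,g,rr)-150,0),t))
            b,g,rr=p0[v,u]
            if 18<ra<29 and -1.3<t<0: O.append((max(rr-b-40,0),t))
            t,ra=ang("top",(u,v),ax,.003); b,g,rr=p1[v,u]
            if 33<ra<39 and -.3<t<.9: C.append((max(min(b,g,rr)-110,0),t))
            t,ra=ang("top",(u,v),ax,.001)
            if 41<ra<51 and -.3<t<.9: G.append((max(g-rr-30,0),t))
    print([round(np.average(np.array(x)[:,1],weights=np.array(x)[:,0]),3) for x in (W,O,C,G)],"fine ptr, dot, coarse ptr, tab")
E
python3 -c "
from fin import *
fin('pics/t6_full.png','pics/t10_full.png')
print(r.get_state()['clock'])"
```

```text
[np.float64(-0.617), np.float64(-0.676), np.float64(0.319), np.float64(0.304)] fine ptr, dot, coarse ptr, tab
[np.float64(-0.642), np.float64(-0.704), np.float64(0.326), np.float64(0.315)] fine ptr, dot, coarse ptr, tab
[np.float64(-0.569), np.float64(-0.641), np.float64(0.341), np.float64(0.327)] fine ptr, dot, coarse ptr, tab
20.1833
```

The grey knob is within about 0.015 rad. The blue pointer is about 0.06 rad short of the dot, so I'll add a small correction stroke.

>>> carry_out(targets="0.45 0 0 -20 0;0.45 0 0 -40 0;0.45 0 0 -40 0;0.45 0 0 -40 0;0.45 0 0 -20.8 0.05;0.45 0 0 0 0;0.45 20 0 0 0;0.45 25 0 0 0;0.45 15 0 0 0;0.45 7 0 0 0;0.45 3 0 0 0;0.45 0 0 0 0;0.45 0 0 0 0")

```text
clock: 21.27
tool_pos: [0.6137, 0.078, 0.2765]
eef_rot: [0.707, 0.02, -0.706, 0.02]
contact_force: [-0.4, -0.5, 0.3]
opening: 0.449
```

Run:
```python
from tgt import *
need(kt(.036,.0325),.05)
```

```text
t 21.27 shift mm [0.7 0.1 1. ] turn -0.001 F [-0.4 -0.5  0.3] open 0.449 q7 -1.73
```

>>> carry_out(targets="0.1 0 0 1 0;0.1 0 0 0 0;0.1 0 0 0 0;0.1 0 0 0 0;0.1 0 0 0 0;0.1 0 0 0 0;0.1 0 0 0 -0.03;0.1 0 0 0 -0.03;0.1 0 0 0 -0.03;0.1 0 0 0 -0.01;0.1 0 0 0 0;0.1 0 0 0 0;0.45 0 0 0 0;0.45 0 0 0 0;0.45 0 0 0 0;0.45 -20 0 0 0;0.45 -30 0 0 0;0.45 -20 0 0 0.05;0.45 0 0 0 0;0.45 0 0 0 0")

```text
clock: 22.93
tool_pos: [0.6123, 0.0777, 0.3463]
eef_rot: [0.707, 0.038, -0.706, 0.038]
contact_force: [0.2, -0.4, -0.4]
opening: 0.448
```

>>> carry_out(targets="0.1 0 0 20 0;0.1 0 0 40 0;0.1 0 0 40 0;0.1 0 0 40 0;0.1 0 0 20 0;0.1 0 0 0 0;0.1 0 0 0 0")

```text
clock: 23.52
tool_pos: [0.4521, 0.0607, 0.3449]
eef_rot: [-0.705, -0.038, 0.707, -0.038]
contact_force: [0.5, -0.2, 0.1]
opening: 0.1
```

Run:
```python
from tp import *
from fin import fin
need(kt(.036,.0325),0); run("t11");fin('pics/t6_full.png','pics/t11_full.png')
```

```text
t 23.52 shift mm [ 6.870e+01  1.000e-01 -1.618e+02] turn 0.0 F [ 0.5 -0.2  0.1] open 0.1 q7 -1.73
green 32 [285.6 229.4] ang 0.307 rad 44.5   @20mm 0.279 49.1
orange 12 [269.9 247.6] ang -0.67 rad 24.0   @20mm -0.666 24.1
white 18 [273.3 251.2] ang -0.939 rad 12.8   @20mm -0.676 15.8
white 17 [277.4 259.3] ang -2.541 rad 8.8   @20mm -2.027 5.1
white 15 [284.3 236.3] ang 0.313 rad 33.2   @20mm 0.28 37.3
blue 166 [280.9 260.5] ang 0.687 rad 2.2   @20mm 2.928 4.9
[np.float64(-0.674), np.float64(-0.676), np.float64(0.319), np.float64(0.304)] fine ptr, dot, coarse ptr, tab
[np.float64(-0.697), np.float64(-0.704), np.float64(0.326), np.float64(0.315)] fine ptr, dot, coarse ptr, tab
[np.float64(-0.632), np.float64(-0.641), np.float64(0.341), np.float64(0.327)] fine ptr, dot, coarse ptr, tab
```

View pics/t11.png

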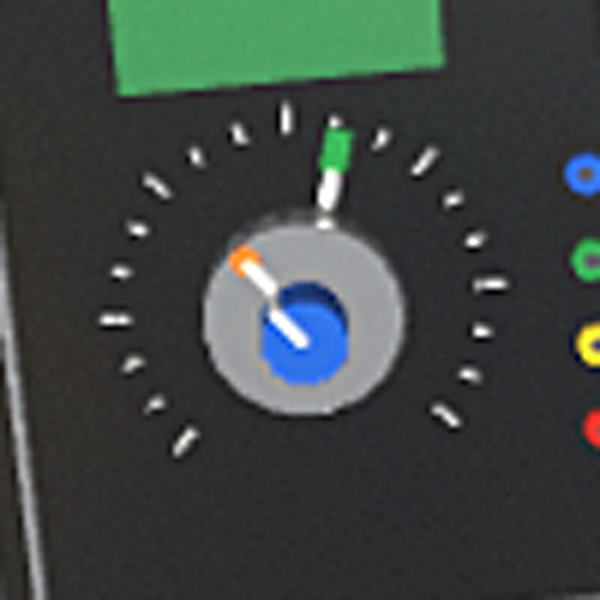

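Both knobs are set: the blue pointer is within 0.01 rad of the dot, and the grey pointer about 0.015 from the tab. Next I locate the toggle.

Run:
```python
from tgt import *
pt=cv2.imread("pics/top0.png");ps=cv2.imread("pics/scene0.png")
def red(p,roi):
    b=blobs(cv2.cvtColor(p,cv2.COLOR_BGR2HSV),(0,150,90),(6,255,255),roi);return b[0]
a=red(pt,(355,390,225,265));b=red(ps,(285,305,255,275));print(a,b)
o1,d1=ray("top",a[1]);o2,d2=ray("scene",b[1])
A=np.c_[d1,-d2];k=np.linalg.lstsq(A,o2-o1,rcond=None)[0]
X1=o1+k[0]*d1;X2=o2+k[1]*d2;X=(X1+X2)/2;print("paddle",X,"gap",np.linalg.norm(X1-X2))
L=NN*np.cos(np.radians(20))-US*np.sin(np.radians(20));print("lever dir",L)
piv=X-.027*L;print("pivot",piv,"out of panel mm",((piv-AX)@NN)*1000,"tip",piv+.036*L)
# tip plane check: top view tip
print("proj tip top",proj("top",piv+.036*L),"foot",proj("top",piv-.004*NN),proj("scene",piv-.004*NN))
cv2.imwrite("pics/tg.png",cv2.resize(pt[210:270,345:405],(600,600),interpolation=cv2.INTER_CUBIC))
np.save("piv.npy",piv)
```

```text
(np.int32(87), array([373.32183908, 244.34482759])) (np.int32(90), array([294.25555556, 263.48888889]))
paddle [ 0.64249527 -0.07411964  0.11179082] gap 0.0021609622803458123
lever dir [-0.70301755 -0.07575147  0.70710571]
pivot [ 0.66147675 -0.07207435  0.09269897] out of panel mm 3.3572639285042656 tip [ 0.63616811 -0.0748014   0.11815477]
proj tip top [373.67296869 247.17168261] foot [369.66365379 234.32479416] [300.69156906 278.50263072]
```

View pics/tg.png

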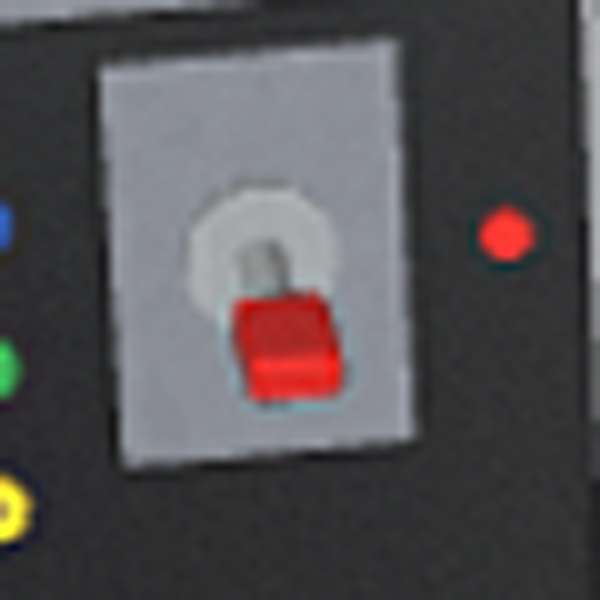

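Run:
```python
from tgt import *
piv=np.load("piv.npy");U=np.array([np.cos(YAW),np.sin(YAW),0])
t=piv-U*.055;t[2]=.100;t-=YL*.001
print(t);need(t,0)
```

```text
[ 0.60690041 -0.07896084  0.1       ]
t 23.57 shift mm [  79.1  155.5 -137.6] turn 0.0 F [ 2.  -0.8 -1.1] open 0.101 q7 -1.73
```

>>> carry_out(targets="0 0 25 -20 0;0 0 30 -25 0;0 0 30 -25 0;0 0 30 -25 0;0 0 30 -25 0;0 0 10.5 -17.6 0;0 20 0 0 0;0 20 0 0 0;0 20 0 0 0;0 12 0 0 0;0 7 0 0 0;0 0 0 0 0;0 0 0 0 0")

```text
clock: 24.65
tool_pos: [0.607, -0.0791, 0.2668]
eef_rot: [0.706, 0.038, -0.706, 0.038]
contact_force: [-0.4, -0.0, -0.0]
opening: 0.008
```

Run:
```python
from sc import *
piv=np.load("piv.npy");U=np.array([np.cos(YAW),np.sin(YAW),0])
t=piv-U*.025;t[2]=.100;t-=YL*.001
need(t,0);run("s12",(200,300,260,400))
```

```text
t 24.65 shift mm [  0.8  -0.2 -29.9] turn -0.0 F [-0.4 -0.  -0. ] open 0.008 q7 -1.48
green 18 [367.9 246.3] ang 0.26 rad 45.7
white 8 [365.5 228.5] ang -2.067 rad 35.1
white 5 [365.  243.8] ang 0.309 rad 37.2
```

View pics/s12.png

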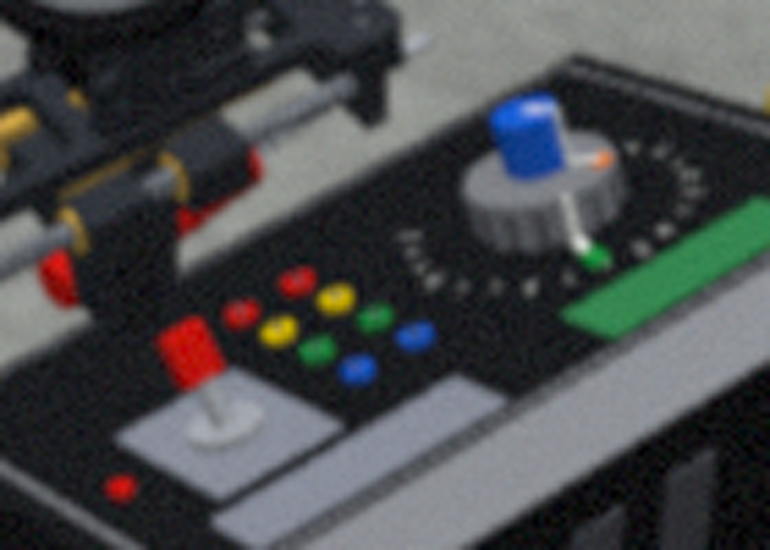

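The closed fingers stand behind the red paddle, on its down-slope side. I'll push up-slope.

>>> carry_out(targets="0 0 0 -5 0;0 0 0 -5 0;0 0 0 -4 0;0 0 0 -4 0;0 0 0 -3 0;0 0 0 -3 0;0 0 0 -3 0;0 0 0 -3 0;0 0 0 0 0;0 0 0 0 0")

```text
clock: 25.53
tool_pos: [0.6319, -0.0759, 0.2666]
eef_rot: [-0.701, -0.038, 0.711, -0.037]
contact_force: [-15.5, 0.5, 13.7]
opening: 0.006
```

Run:
```python
from sc import *
piv=np.load("piv.npy");U=np.array([np.cos(YAW),np.sin(YAW),0])
t=piv-U*.025;t[2]=.100;t-=YL*.001
need(t,0);run("s13",(200,300,260,400))
```

```text
t 25.53 shift mm [ 0.5  0.4 -4.8] turn -0.001 F [-15.5   0.5  13.7] open 0.006 q7 -1.48
green 19 [367.9 246.3] ang 0.259 rad 45.3
white 6 [365.5 228.3] ang -2.076 rad 35.8
white 5 [365.  243.8] ang 0.309 rad 37.2
```

View pics/s13.png

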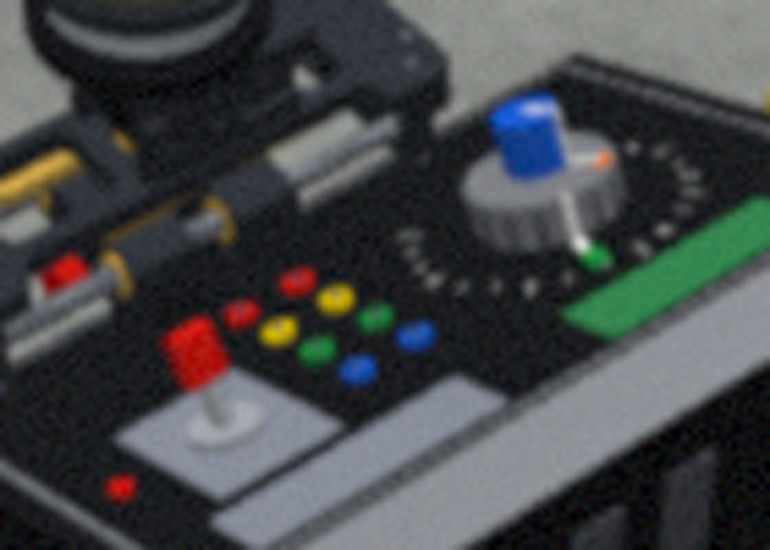

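Run:
```python
from tgt import *
s=r.get_state();F=s['contact_force'];M=s['moment'];print(F,M,s['tool_pos'],s['q'].round(3))
# line of action relative to TCP: closest point
for nm,m in (("M at TCP",M),):
    p=np.cross(F,m)/(F@F);f=F/np.linalg.norm(F)
    for z in (-.166,-.15,-.13,-.1,-.06,0):
        k=(z-p[2])/f[2];print(nm,z,(s['tool_pos']+p+k*f).round(4))
p,d=eyes.snapshot("top");cv2.imwrite("pics/t14.png",cv2.resize(p[170:310,260:420],None,fx=4.2,fy=4.2,interpolation=cv2.INTER_CUBIC))
```

```text
[-14.28727246   1.07767894  13.45091609] [0.28025808 2.93561108 0.00371971] [ 0.63191736 -0.07585253  0.26665269] [ 0.077  0.88  -0.056  1.631  0.072  0.647 -1.481]
M at TCP -0.166 [ 0.5898 -0.0705  0.1007]
M at TCP -0.15 [ 0.5728 -0.0692  0.1167]
M at TCP -0.13 [ 0.5516 -0.0676  0.1367]
M at TCP -0.1 [ 0.5197 -0.0652  0.1667]
M at TCP -0.06 [ 0.4772 -0.062   0.2067]
M at TCP 0 [ 0.4135 -0.0572  0.2667]
```

View pics/t14.png

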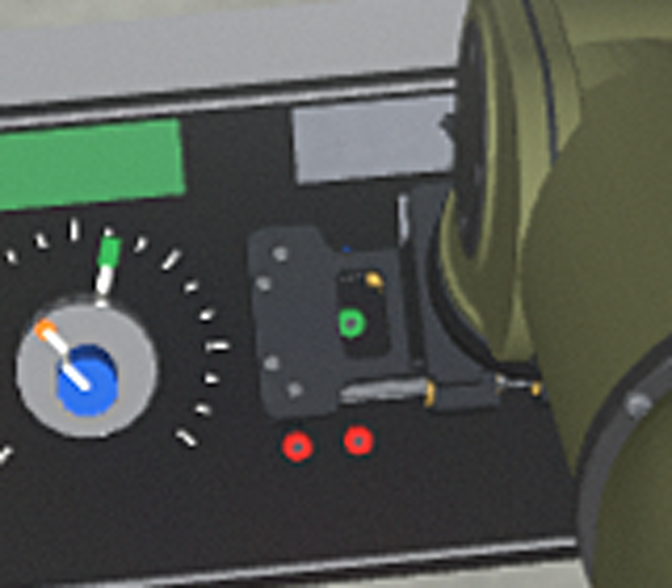

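The toggle hardly moved, and the force on the tool (-15, 0, +14 N) runs along the lever. The pad is gripping the paddle edge and jamming at 45 degrees. I'll back off and push along the paddle's arc, forward and up, so nothing has to slide.

>>> carry_out(targets="0 0 0 5 0;0 0 0 5 0;0 0 0 0 0;0 0 0 0 0;0 0 0 0 0")

```text
clock: 26.05
tool_pos: [0.6257, -0.0765, 0.2664]
eef_rot: [-0.705, -0.038, 0.707, -0.038]
contact_force: [-6.1, 2.7, 1.4]
opening: 0.005
```

>>> carry_out(targets="0 0 0 -2 0;0 -2 0 -2 0;0 -2 0 -2 0;0 -1.6 0 -2 0;0 -1.6 0 -2 0;0 0 0 0 0")

```text
clock: 26.55
tool_pos: [0.638, -0.0751, 0.2747]
eef_rot: [0.708, 0.038, -0.704, 0.038]
contact_force: [0.3, 3.0, 1.3]
opening: 0.004
```

Run:
```python
from sc import *
piv=np.load("piv.npy");U=np.array([np.cos(YAW),np.sin(YAW),0])
t=piv-U*.025;t[2]=.100;t-=YL*.001
need(t,0);run("s15",(200,300,260,400))
```

```text
t 26.55 shift mm [8.7 0.5 1.4] turn 0.0 F [0.3 3.  1.3] open 0.004 q7 -1.48
green 19 [367.8 246.3] ang 0.262 rad 45.4
white 7 [365.3 228.4] ang -2.085 rad 35.5
white 5 [365.  243.8] ang 0.309 rad 37.2
```

View pics/s15.png

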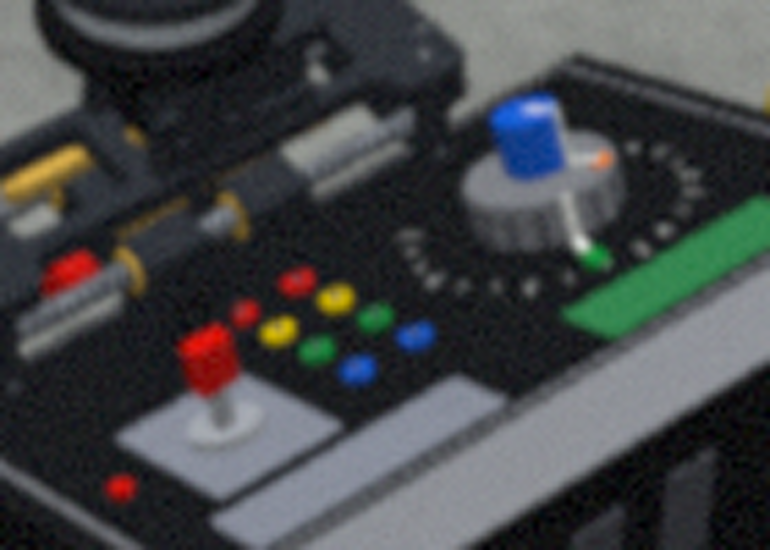

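The paddle is rising now with little force. I'll continue along the arc.

>>> carry_out(targets="0 -1.2 0 -2 0;0 -1.2 0 -2 0;0 -0.8 0 -2 0;0 -0.8 0 -2 0;0 0 0 0 0;0 0 0 0 0")

```text
clock: 27.1
tool_pos: [0.6442, -0.0756, 0.2778]
eef_rot: [-0.706, -0.037, 0.706, -0.038]
contact_force: [-0.8, 0.1, 0.6]
opening: 0.007
```

Run:
```python
from sc import *
piv=np.load("piv.npy");U=np.array([np.cos(YAW),np.sin(YAW),0])
t=piv-U*.025;t[2]=.100;t-=YL*.001
need(t,0);run("s16",(200,300,260,400))
```

```text
t 27.1 shift mm [11.8 -0.7  7.4] turn -0.001 F [-0.8  0.1  0.6] open 0.007 q7 -1.48
green 19 [367.8 246.3] ang 0.262 rad 45.4
white 7 [365.3 228.4] ang -2.085 rad 35.5
white 6 [365.2 244. ] ang 0.31 rad 38.2
```

View pics/s16.png

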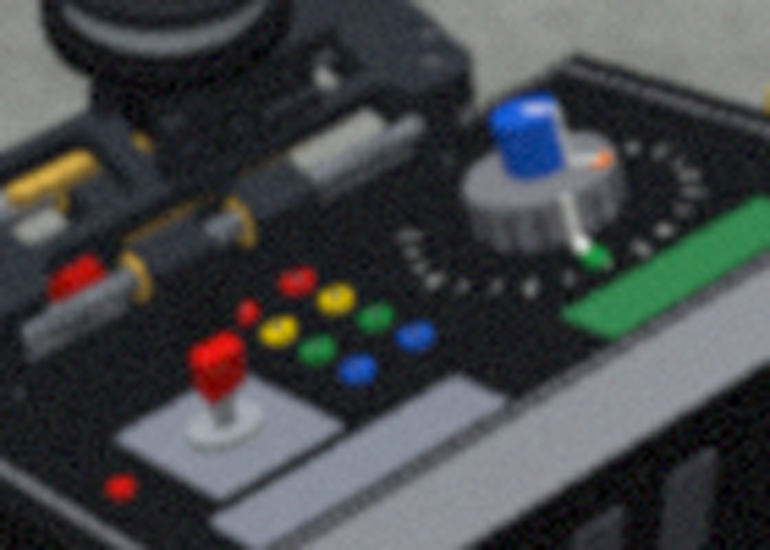

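Run:
```python
from tgt import *
piv=np.load("piv.npy")
for th in (0,.2,.35,.5,.7):
    a=th-np.radians(20);print(th,proj("scene",piv+.027*(NN*np.cos(a)+US*np.sin(a))).round(1))
p,d=eyes.snapshot("scene")
print(blobs(cv2.cvtColor(p,cv2.COLOR_BGR2HSV),(0,150,90),(6,255,255),(290,310,255,276))[:2])
```

```text
0 [293.7 263.5]
0.2 [294.9 263.6]
0.35 [296.  264.1]
0.5 [297.2 264.8]
0.7 [298.9 266.2]
[(np.int32(78), array([299.08974359, 265.51282051])), (np.int32(9), array([304.88888889, 256.33333333]))]
```

The red blob is at (299.1,265.5) px. The on position should project to (298.9,266.2), so the toggle has snapped over. I'll retreat and check.

>>> carry_out(targets="0 0 0 8 0;0 0 0 15 0;0 0 0 20 0;0 -20 0 20 0;0 -35 0 30 0;0 -35 0 35 0;0 -20 0 35 0;0 0 0 35 0;0 0 0 20 0;0 0 0 0 0;0 0 0 0 0;0 0 0 0 0")

```text
clock: 28.2
tool_pos: [0.437, -0.0973, 0.3793]
eef_rot: [0.707, 0.038, -0.705, 0.038]
contact_force: [1.5, 0.3, 1.1]
opening: 0.007
```

Run:
```python
from tp import *
from fin import fin
s=r.get_state();print(s['clock'],s['tool_pos'],s['contact_force'])
run("t17");fin('pics/t6_full.png','pics/t17_full.png')
p=cv2.imread("pics/t17_full.png");cv2.imwrite("pics/t17_c.png",cv2.resize(p[150:370,140:470],None,fx=2.4,fy=2.4,interpolation=cv2.INTER_CUBIC))
p,d=eyes.snapshot("scene");cv2.imwrite("pics/s17.png",p)
print(blobs(cv2.cvtColor(p,cv2.COLOR_BGR2HSV),(0,150,90),(6,255,255),(290,310,255,276))[:2])
a=cv2.imread("pics/scene0.png");
for nm,x in(("before",a),("after",p)):
    hs=cv2.cvtColor(x,cv2.COLOR_BGR2HSV)
    print(nm,"driver",blobs(hs,(0,150,90),(6,255,255),(262,312,222,258))[:1],"meter",blobs(hs,(22,150,120),(34,255,255),(395,480,195,265))[:1])
```

```text
28.2 [ 0.43704619 -0.0972736   0.37929505] [1.45933648 0.29546158 1.12440117]
green 33 [285.5 229.3] ang 0.305 rad 44.7   @20mm 0.277 49.3
orange 11 [269.9 247.5] ang -0.669 rad 24.0   @20mm -0.665 24.1
white 18 [273.3 251.2] ang -0.939 rad 12.8   @20mm -0.676 15.8
white 17 [277.4 259.3] ang -2.541 rad 8.8   @20mm -2.027 5.1
white 15 [284.3 236.3] ang 0.313 rad 33.2   @20mm 0.28 37.3
blue 167 [280.9 260.5] ang 0.719 rad 2.2   @20mm 2.924 5.0
[np.float64(-0.675), np.float64(-0.676), np.float64(0.319), np.float64(0.304)] fine ptr, dot, coarse ptr, tab
[np.float64(-0.7), np.float64(-0.704), np.float64(0.326), np.float64(0.315)] fine ptr, dot, coarse ptr, tab
[np.float64(-0.635), np.float64(-0.641), np.float64(0.341), np.float64(0.327)] fine ptr, dot, coarse ptr, tab
[(np.int32(80), array([299.1375, 265.7125])), (np.int32(18), array([303.55555556, 256.55555556]))]
before driver [(np.int32(437), array([286.49427918, 239.7597254 ]))] meter [(np.int32(1130), array([436.79469027, 229.12654867]))]
after driver [(np.int32(440), array([286.4       , 239.83863636]))] meter [(np.int32(1141), array([436.94040316, 229.34618755]))]
```

View pics/t17_c.png

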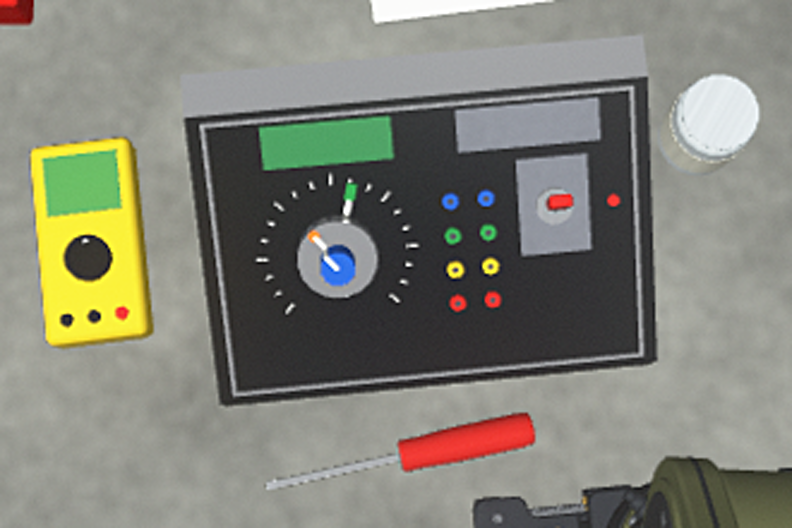

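View pics/s17.png

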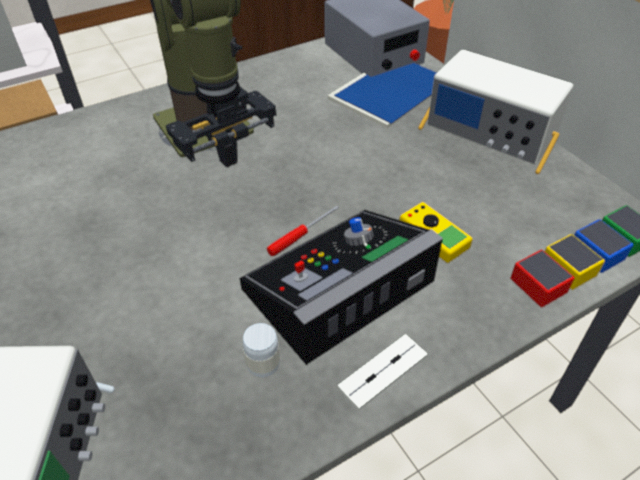

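In both views the toggle stands nearly vertical, which is its on side. The knobs are unchanged, and the meter, tin and screwdriver are where they were. The gripper is clear.

```bash
python3 -c "
from plant import r
print(r.finish_job())"
```

```text
the job is handed in; nothing more can be done
None
```

The console is set as asked, in the order asked, and I handed the job in at about 28 s of the 72 s allowed.

- **Grey knob:** I turned it in four grip strokes. At the last check its pointer stood within about 0.015 rad of the green tab.
- **Blue knob:** I turned it in two strokes and a small correction, which the check before it called for because the pointer was about 0.06 rad short. It ended within about 0.01 rad of the orange dot, and the grey knob did not move.
- **Red toggle:** It is on. The paddle sits at (299.1, 265.7) px in the scene view, against (298.9, 266.2) predicted for on, and it stayed there after the gripper left.
    - My first straight push jammed against the paddle at about 20 N without switching it. I backed off and pushed along the paddle's arc, which worked with only a few newtons.
- **Things around the console:** The multimeter and screwdriver are where they were to within 0.3 px. I checked the tin only by eye, and it looks unmoved.

The moment reading during the jam did not fit a contact on the fingers. I did not resolve that, and judged the jam from the force direction and the pictures instead.

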